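# Preload the spring cell in the bench screw press

## Task

Get the spring cell ready for the compression demonstration: push its carrier plate fully home against the stop of the bench press, wind the crank clockwise until the foot just meets the cell's cap, then give it a quarter turn more and let go. Push gently, do not overwind, and leave the other things on the table where they stand.

Things in the scene. Friction and masses are not known exactly. Their poses are not given: they have to be found in the camera images.
- press: Grey bed of a bench screw press, fixed. Origin: on the table under the screw's axis; x runs along the guide channel from its open loading end to the stop, z up. Bed 300 x 210 x 25 mm, x from -210 to +90 mm; the channel on its top (z = 25 mm) is 64 mm wide between rails 12 mm high. Two steel columns, 22 mm diameter, stand at y = +-85 mm, 212 mm high.
- backstop: Dark steel stop block across the far end of the channel, fixed to the bed: 16 x 64 x 22 mm, its face at the press's x = +35 mm (this origin is the foot of that face). Pushing the carrier into it must stay under 45 N.
- head: Crosshead with nut, spindle, foot and crank. Origin on the screw's axis, axes as the press's, 0 to 8 mm above the table (the head's clamp height varies). Beam 165 to 199 mm above it, crank arm 228 to 238 mm. Winding the crank sends the spindle and its 40 mm round foot down 30 mm per turn; the crank keeps its height. The foot starts 5 to 23 mm above the cap of a homed cell: feel for it.
- crank (a joint): Turn of the crank, rad, growing clockwise seen from above (winding down). Starts in 0 to 1.5; at value q the arm points to angle -q about the press's z, from its +x. Friction takes about 0.65 N m either way and holds the crank where it is left. When the foot meets the cap the torque steps up by about 0.33 N m, then grows about 0.11 N m per rad.
- knob_mid (a point): Middle of the upright black crank knob: 25 mm diameter, 46 mm high (from 23 mm below this point to 23 mm above), turning freely on its pin, 75 mm from the screw's axis. The arm under it has its top 27 mm below this point. Moves round with the crank.
- carrier: Aluminium plate 215 x 60 x 10 mm in the channel, pulled 55 to 100 mm out, 0.5 to 0.9 kg, with a round spring cell (48 mm diameter, 28 mm steel cap) and a handle post. Origin under the cell's centre at the plate's underside; x towards the stop, plate from x = -180 to +35 mm. Home: edge on the stop, cell on the screw's axis. Cap top 72 mm up; its spring is preloaded to 70 N and gives 5 N per mm.
- post_mid (a point): On the carrier's black handle post, 50 mm above the carrier's underside. The post is a block 22 mm along the carrier, 30 mm across and 65 mm high, standing on the plate, its top 25 mm above this point and its centre 155 mm behind the cell's centre. Sliding the carrier takes 3 to 9 N.
- cell_axis (a point): Centre of the top of the spring cell's body, 58 mm above the carrier's underside; the cap stands 14 mm higher.
- water_bottle: Bystander: clear bottle, 64 mm diameter, 190 mm high. Origin at its underside, as for all bystanders.
- cup_a: Bystander: clear cup, 72 mm diameter, 80 mm high, beside the press.
- cup_b: Bystander: clear cup, 72 mm diameter, 80 mm high.
- bowl: Bystander: bowl, 124 mm diameter, 50 mm high.
- jar: Bystander: small jar, 56 mm diameter, 75 mm high, beside the press.
- jar_lid: Bystander: flat round lid, 64 mm diameter, 9 mm thick, beside the press on the robot's side.
- board_eraser: Bystander: whiteboard eraser, 80 x 50 x 25 mm.
Things that resemble listed ones, but are neither listed nor needed, are in the scene too. Leave any purple look-alike of the carrier alone.

How it is judged:
By the outcome, as a careful person would: the job done as asked, in the order asked, and still so for the second after the job is handed in, with the robot touching nothing.
It also fails if it takes over 70 s, if anything falls off the work surface, if the arm or the gripper's body presses on something with over 40 N, if the wrist force passes 120 N, or if a joint passes its speed limit or range.

## Robot

A 6-joint arm with a two-finger parallel gripper is mounted at the origin on the work surface. World frame = base frame: x ahead of the robot, y to its left, z up, the work surface at z = 0. Lengths are in m, angles in degrees, forces in N, time in s.
With the tool pointing down it reaches from about 0.25 to 0.725 m from the base axis. Payload 9.7 kg.
Tool frame: the origin (TCP) lies at the very end of the fingers, on their centre line; the grasp point (between the pads) lies 19 mm behind it; z points along the fingers, y is the direction in which the jaws open and shut (so a half turn about z gives the same grasp; the last joint's range is limited). The gripper opens to 85 mm and grips with 20 to 120 N. Pads are 22 mm wide; open, the fingers measure 114 mm over their backs; the gripper's body (76 mm by 85 mm) begins 54 mm behind the grasp point. The pads swing forward as they close: fully open they stand 13 mm farther back than shut.
Start: joints at [-70.073, 4.979, 10.078, 95.1, 0, 90], TCP at [0.187, -0.517, 0.231] pointing down, gripper open.
Joint ranges: [-179.16, 179.16], [-48.56, 103.87], [-65.8, 70.77], [-126.05, 130.52], [-82.76, 87.17], [-180, 180]. Speed limits (degrees/s): [127.2, 127.2, 147.25, 180, 180, 180].

## Interface

Orientations are given as [roll, pitch, yaw] about the fixed x, y, z axes, in that order (R = Rz(yaw) Ry(pitch) Rx(roll)).
In Python, from workcell import bot gives the robot as it stands. The module is installed in compiled form; this text tells all that it offers.
- The arm moves only by the tool arm_command, never from a script. Its argument "increments" is a list of rows, each a list of 7 numbers: the gripper command: -1 is fully open, 1 is shut, values between are in proportion, then the shift along the tool's x, y, z in cm, then the turn, a rotation vector about the tool's x, y, z in degrees. In form: [[gripper, x, y, z, rx, ry, rz], ...]. A call has 1 to 10 rows; each row shifts and turns the commanded pose from where the row before left it, along the tool's axes as they then stand; what a row does not reach is not made up. A row lasts 1/8 s, in which the tool goes at most 62.5 mm and 10.7 degrees, less where a joint would pass 70% of its speed; a pose out of reach is approached as far as the arm can. A call is refused whole if a number of a shift passes 6.25 or a number of a turn 10.7, either way. A call with a gripper value outside its range is refused whole. The fingers move at their own pace and stop on an object; "grip_force" is the grip in N (left out, the last holds). Time passes only in rows, so rows that do not move let the fingers close. It gives the time, the measured TCP pose, the force and the opening at its end, in the units of the state.
- bot.get_obs(): the state, without advancing time (a new reading comes with each control period).
- bot.camera(name): name is "side" or "top"; returns a dict with "color" (480x640x3 uint8, red, green, blue), "fx", "fy", "cx", "cy" (pixels), "k1" (the pictures are not rectified: a ray, as slopes to the right and down, at radius r is drawn at 1 + k1 r^2 times it, then the intrinsics apply), "origin" and "attitude" of the camera in the world. Camera axes: x right, y up, looking along -z (the intrinsics and any distortion apply to the point x, -y, -z); pixel columns grow to the right and rows downward; lengths in m; the calibration is good to about 2 mm. A picture is of the moment at which its call begins. There is no depth.
- bot.job_done(): hands the job in, once; it reports no verdict.
The state is a dict: "time": time; "q": joint angles; "qd": joint speeds; "joint_efforts": joint torques, N m; "ee_pos": TCP position; "tcp_rot": TCP orientation; "wrist_force": force on the tool from outside, world axes, zero at the start; "torque": the same for the moment, N m; "opening": finger opening in m.
Only numpy, scipy, OpenCV 4.12 (cv2) and the standard library are available. Lean on these libraries where they do the work, as an engineer would, in place of code of your own. Each camera call takes 0.05 s, during which the arm holds its last target. There are 200 camera calls.

## Working session

There is one attempt and no reset: what is moved stays moved. The work goes in short steps, Python scripts to look and compute and a tool call to move; the robot and the scene stay as the last step left them, time stands still between calls to the robot, and variables do not carry over. Pictures are saved under pics/ and viewed, about 8 in all and at most 12, crops included, and the job is handed in when it is done.

Besides the shell and the picture viewer there is one more tool, called after ">>>" as a command line: name --pt "numbers of a row" for each row, then --argument value for the rest. arm_command: Moves the arm, as the interface text tells. Its arguments: {"type":"object","properties":{"increments":{"type":"array"},"grip_force":{"type":"number"}},"required":["increments"]}

```bash
mkdir -p pics; cat > h.py <<'E'
import numpy as np, cv2
from workcell import bot
from scipy.spatial.transform import Rotation as R
def cam(n):
    c=bot.camera(n); c['name']=n; return c
def Rc(c):
    a=np.array(c['attitude'],float)
    return a if a.shape==(3,3) else R.from_euler('xyz',a,degrees=True).as_matrix()
def ray(c,u,v):
    xd=np.array([(u-c['cx'])/c['fx'],(v-c['cy'])/c['fy']]); x=xd.copy()
    for _ in range(20): x=xd/(1+c['k1']*(x@x))
    d=Rc(c)@np.array([x[0],-x[1],-1]); return np.array(c['origin']),d/np.linalg.norm(d)
def onz(c,u,v,z):
    o,d=ray(c,u,v); return o+d*(z-o[2])/d[2]
def proj(c,p):
    q=Rc(c).T@(np.array(p)-np.array(c['origin'])); x=np.array([q[0],-q[1]])/-q[2]
    x=x*(1+c['k1']*(x@x)); return np.array([x[0]*c['fx']+c['cx'],x[1]*c['fy']+c['cy']])
def two(c1,p1,c2,p2):
    o1,d1=ray(c1,*p1);o2,d2=ray(c2,*p2)
    s=np.linalg.lstsq(np.c_[d1,-d2],o2-o1,rcond=None)[0]
    a=o1+s[0]*d1;b=o2+s[1]*d2; return (a+b)/2,np.linalg.norm(a-b)
def save(c,f): cv2.imwrite('pics/'+f,c['color'][:,:,::-1])
E
python3 - <<'E'
from h import *
for n in('top','side'):
    c=cam(n); save(c,n+'0.png'); print({k:c[k] for k in c if k!='color'})
print(bot.get_obs())
E
```

```text
{'fx': 457.9981718131257, 'fy': 457.9981718131257, 'cx': 315.9428355762145, 'cy': 241.55200423657504, 'k1': -0.04621457095054254, 'origin': array([ 0.31876174, -0.00829542,  1.42455708]), 'attitude': array([ 10.68081005,  -0.98689997, -89.03533161]), 'name': 'top'}
{'fx': 477.84190206944953, 'fy': 477.84190206944953, 'cx': 319.0269767147596, 'cy': 232.35098688931836, 'k1': 0.0008332537748265513, 'origin': array([0.84319356, 0.78581268, 1.01718999]), 'attitude': array([ 44.95140843,  -0.99383881, 161.19743935]), 'name': 'side'}
{'time': 0.1, 'q': array([-7.00739550e+01,  5.00760835e+00,  1.00395500e+01,  9.50993298e+01,
       -5.87183071e-04,  9.00014127e+01]), 'qd': array([ 0.12113483, -0.05027201,  0.09684323, -0.10576726,  0.10102484,
       -0.01981205]), 'joint_efforts': array([ 1.41115746e-03, -5.21562159e+01,  4.65651584e+01,  1.60175812e-02,
        1.26247753e-05, -2.34616448e-05]), 'ee_pos': array([ 0.18737255, -0.51688528,  0.23066221]), 'tcp_rot': array([-1.79932612e+02,  5.88844253e-04,  1.99246330e+01]), 'wrist_force': array([0.35616297, 0.3146198 , 0.5438927 ]), 'torque': array([-0.00716075,  0.04578844,  0.03905642]), 'opening': 0.08549099297556338}
```

View pics/top0.png

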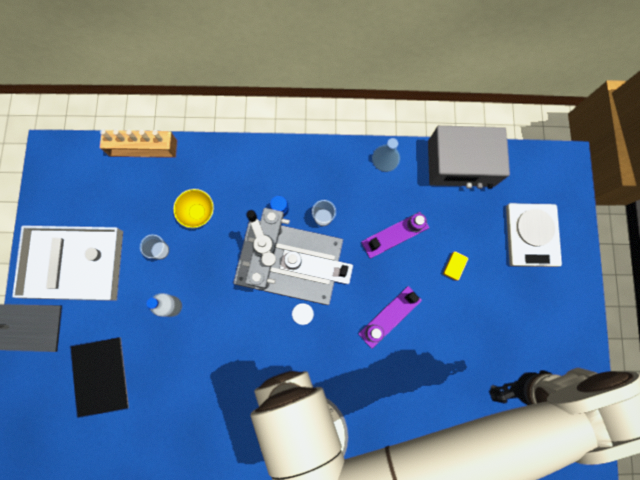

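View pics/side0.png

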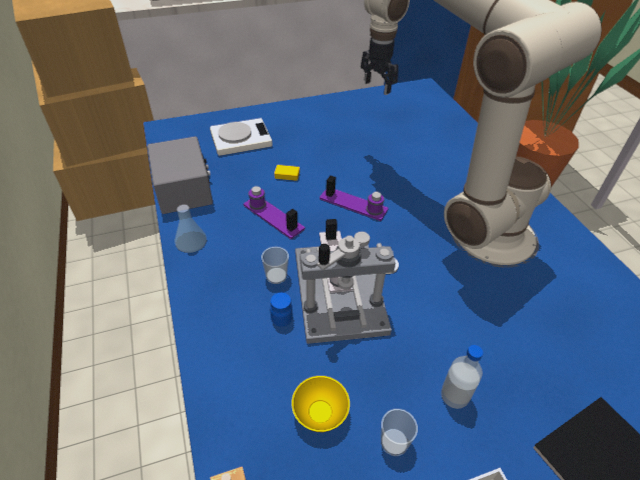

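Top view: the press is at about (290,262). Its carrier is aluminium, with the post at (343,270), the cell at (291,260) and the crank knob at (252,216). The possible confusions are the two purple look-alikes, with posts at (375,244) and (412,297), and I'm leaving both alone. Side view: post (331,229), knob (324,254). I'll check the choice in one close crop.

```bash
python3 - <<'E'
from h import *
t=cv2.imread('pics/top0.png')[195:320,220:370]; s=cv2.imread('pics/side0.png')[210:345,280:410]
a=cv2.resize(t,None,fx=4,fy=4,interpolation=cv2.INTER_CUBIC)[:500]; b=cv2.resize(s,None,fx=4,fy=4,interpolation=cv2.INTER_CUBIC)
cv2.imwrite('pics/crop1.png',cv2.resize(a,(800,667))[:600]); cv2.imwrite('pics/crop2.png',cv2.resize(b,(578,600)))
E
```

```text
(no output)
```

View pics/crop1.png

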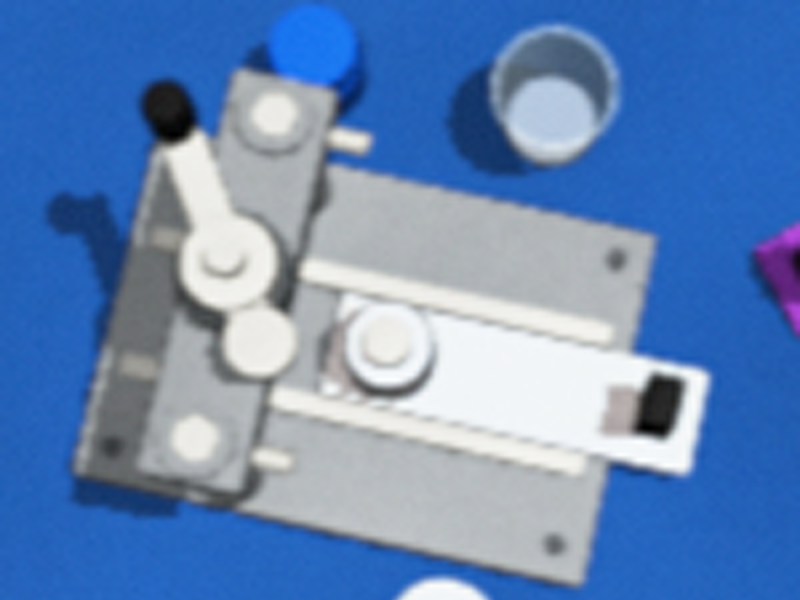

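View pics/crop2.png

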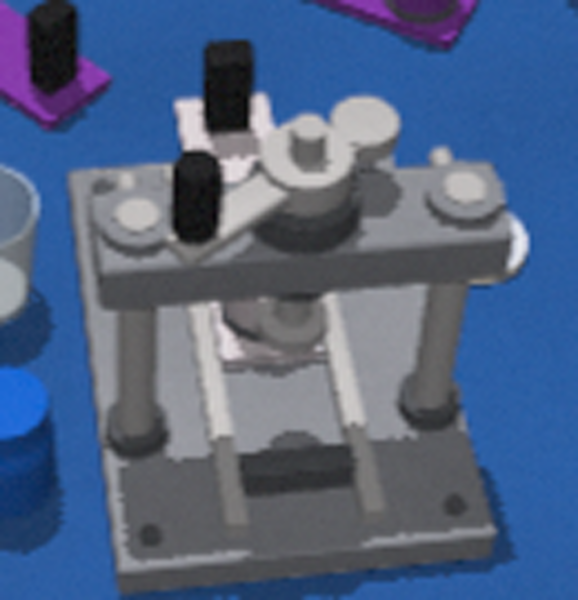

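The choice holds. The aluminium plate in the channel has its cell at crop1 (385,345) and its post at (660,405). The crank knob is at crop1 (168,110) and crop2 (196,195). Next I measure them.

```bash
python3 - <<'E'
from h import *
T=cam('top');S=cam('side')
def blob(c,roi):
    x0,y0,x1,y1=roi; m=(c['color'][y0:y1,x0:x1].max(2)<50).astype(np.uint8)
    n,l,st,ce=cv2.connectedComponentsWithStats(m); i=1+np.argmax(st[1:,4])
    return ce[i]+[x0,y0],st[i]+np.array([x0,y0,0,0,0])
tk=blob(T,(243,205,262,226));sk=blob(S,(315,242,333,268))
tp=blob(T,(333,258,352,282));sp=blob(S,(322,216,340,242))
print(tk,sk,tp,sp)
print('knob',two(T,tk[0],S,sk[0]),'post',two(T,tp[0],S,sp[0]))
k=lambda x,y:(220+x/5.333,195+y/5.333)
A=onz(T,*k(655,235),.025);B=onz(T,*k(582,585),.025);C=onz(T,*k(73,473),.025)
print(A,B,C,np.linalg.norm(A-B),np.linalg.norm(B-C))
v=C-B;print('yaw BC',np.degrees(np.arctan2(v[1],v[0]))); w=B-A;w2=A-B
print('yaw AB',np.degrees(np.arctan2(w2[1],w2[0]))-90)
for h in(.203,.207,.212):
    a=onz(T,*k(275,113),h);b=onz(T,*k(193,437),h);print(h,a,b,(a+b)/2,np.linalg.norm(a-b),np.degrees(np.arctan2(*(a-b)[1::-1]))-90)
print('cap',onz(T,*k(385,341),.097))
print('rail/plate far corners',onz(T,*k(708,371),.035),onz(T,*k(688,472),.035))
E
```

```text
(array([251.26865672, 215.56716418]), array([247, 211,   9,  10,  67])) (array([323.61052632, 253.92631579]), array([319, 244,  11,  21, 190])) (array([343.05769231, 270.71153846]), array([340, 266,   7,  10,  52])) (array([330.6969697 , 228.98484848]), array([326, 219,  11,  21, 198]))
knob (array([0.60184834, 0.14489825, 0.26727045]), np.float64(0.0017515626226577092)) post (array([ 0.48723001, -0.10919775,  0.06811477]), np.float64(0.0020328537187192224))
[ 0.59270269 -0.11159774  0.025     ] [ 0.38891442 -0.07127417  0.025     ] [0.4471682  0.22097605 0.025     ] 0.20773937976426624 0.2979994887812491
yaw BC 78.72707037932085
yaw AB -101.19253517772758
0.203 [0.61778074 0.0973282  0.203     ] [0.45007098 0.1325988  0.203     ] [0.53392586 0.1149635  0.203     ] 0.17137846754266078 -101.87664617361098
0.207 [0.6168016  0.09698234 0.207     ] [0.449641   0.13213744 0.207     ] [0.5332213  0.11455989 0.207     ] 0.1708172871597328 -101.87664617361096
0.212 [0.61557767 0.09655    0.212     ] [0.44910354 0.13156074 0.212     ] [0.5323406  0.11405537 0.212     ] 0.17011581168107304 -101.87664617361098
cap [0.51634539 0.04170021 0.097     ]
rail/plate far corners [ 0.5117485  -0.14183911  0.035     ] [ 0.45344587 -0.13055349  0.035     ]
```

>>> arm_command --pt "1 3.93 -2.37 0 0 0 0" --pt "1 3.93 -2.37 0 0 0 0" --pt "1 3.93 -2.37 0 0 0 0" --pt "1 3.93 -2.37 0 0 0 0" --pt "1 3.93 -2.37 0 0 0 0" --pt "1 3.93 -2.37 0 0 0 0" --pt "1 3.93 -2.37 0 0 0 0" --pt "1 3.93 -2.37 0 0 0 0" --pt "1 3.93 -2.37 0 0 0 0" --pt "1 3.93 -2.37 0 0 0 0"

```text
time: 1.45
ee_pos: [0.4769, -0.159, 0.2312]
tcp_rot: [180.0, -0.0, 19.9]
wrist_force: [0.9, 0.2, 0.0]
opening: 0.0002
```

>>> arm_command --pt "1 0 0 0 0 0 -9.77" --pt "1 0 0 0 0 0 -9.77" --pt "1 0 0 0 0 0 -9.77" --pt "1 0 0 0 0 0 -9.77" --pt "1 0 0 0 0 0 -9.77" --pt "1 0 0 0 0 0 -9.77" --pt "1 0 0 0 0 0 0"

```text
time: 2.33
ee_pos: [0.4761, -0.1603, 0.2311]
tcp_rot: [-180.0, -0.0, 78.5]
wrist_force: [-0.1, 0.4, -0.1]
opening: -0.0001
```

>>> arm_command --pt "1 0 0 3.7 0 0 0" --pt "1 0 0 3.7 0 0 0" --pt "1 0 0 3.7 0 0 0" --pt "1 0 0 3.7 0 0 0" --pt "1 0 0 3.7 0 0 0" --pt "1 0 0 0 0 0 0" --pt "1 1 0 0 0 0 0" --pt "1 1 0 0 0 0 0" --pt "1 0 0 0 0 0 0"

```text
time: 3.45
ee_pos: [0.481, -0.14, 0.0475]
tcp_rot: [179.9, 0.0, 78.6]
wrist_force: [-0.2, -1.1, 0.6]
opening: 0.0001
```

>>> arm_command --pt "1 0.4 0 0 0 0 0" --pt "1 0.4 0 0 0 0 0" --pt "1 0.4 0 0 0 0 0" --pt "1 0.4 0 0 0 0 0" --pt "1 0.4 0 0 0 0 0" --pt "1 0.4 0 0 0 0 0"

```text
time: 4.2
ee_pos: [0.485, -0.1171, 0.0464]
tcp_rot: [180.0, 0.0, 78.5]
wrist_force: [-0.9, -4.5, 1.8]
opening: -0.0001
```

>>> arm_command --pt "1 0.45 0 0 0 0 0" --pt "1 0.45 0 0 0 0 0" --pt "1 0.45 0 0 0 0 0" --pt "1 0.45 0 0 0 0 0" --pt "1 0.45 0 0 0 0 0" --pt "1 0.45 0 0 0 0 0" --pt "1 0.45 0 0 0 0 0" --pt "1 0.45 0 0 0 0 0" --pt "1 0.45 0 0 0 0 0" --pt "1 0.45 0 0 0 0 0"

```text
time: 5.45
ee_pos: [0.4939, -0.0728, 0.0463]
tcp_rot: [-180.0, 0.0, 78.5]
wrist_force: [-1.0, -5.5, 2.3]
opening: 0.0
```

>>> arm_command --pt "1 0.15 0 0 0 0 0" --pt "1 0.15 0 0 0 0 0" --pt "1 0.15 0 0 0 0 0" --pt "1 0.15 0 0 0 0 0"

```text
time: 5.95
ee_pos: [0.495, -0.0672, 0.0462]
tcp_rot: [-180.0, 0.0, 78.5]
wrist_force: [-1.0, -4.3, 2.2]
opening: -0.0001
```

>>> arm_command --pt "1 0.1 0 0 0 0 0" --pt "1 0.1 0 0 0 0 0" --pt "1 0.1 0 0 0 0 0" --pt "1 0.1 0 0 0 0 0" --pt "1 0.1 0 0 0 0 0"

```text
time: 6.58
ee_pos: [0.496, -0.0622, 0.0462]
tcp_rot: [-180.0, -0.0, 78.5]
wrist_force: [-0.7, -4.1, 1.9]
opening: -0.0002
```

>>> arm_command --pt "1 0.1 0 0 0 0 0" --pt "1 0.05 0 0 0 0 0"

```text
time: 6.82
ee_pos: [0.4963, -0.0608, 0.0462]
tcp_rot: [-180.0, -0.0, 78.5]
wrist_force: [-0.5, -3.7, 2.1]
opening: 0.0003
```

>>> arm_command --pt "1 0.08 0 0 0 0 0" --pt "1 0.08 0 0 0 0 0"

```text
time: 7.08
ee_pos: [0.4966, -0.0592, 0.0463]
tcp_rot: [-180.0, -0.0, 78.5]
wrist_force: [-0.9, -5.4, 1.3]
opening: -0.0002
```

>>> arm_command --pt "1 0.08 0 0 0 0 0"

```text
time: 7.2
ee_pos: [0.4968, -0.0584, 0.0463]
tcp_rot: [180.0, 0.0, 78.5]
wrist_force: [-1.4, -7.4, 1.6]
opening: -0.0003
```

>>> arm_command --pt "1 0.08 0 0 0 0 0"

```text
time: 7.32
ee_pos: [0.4967, -0.0585, 0.0463]
tcp_rot: [-180.0, 0.1, 78.5]
wrist_force: [-2.7, -11.9, 2.2]
opening: 0.0002
```

>>> arm_command --pt "1 0.06 0 0 0 0 0" --pt "1 0 0 0 0 0 0"

```text
time: 7.58
ee_pos: [0.4968, -0.0585, 0.0463]
tcp_rot: [180.0, 0.2, 78.5]
wrist_force: [-3.8, -14.4, 2.4]
opening: -0.0002
```

The carrier is home: it stalled 177 mm behind the axis, as predicted, and I pushed with about 15 N. Now I back off, lift and go above the knob.

>>> arm_command --pt "1 -0.3 0 0 0 0 0" --pt "1 -1.7 0 0 0 0 0" --pt "-0.18 0 0 -5.25 0 0 0" --pt "-0.18 0 0 -5.25 0 0 0" --pt "-0.18 0 0 -5.25 0 0 0" --pt "-0.18 0 0 -5.25 0 0 0" --pt "-0.18 0 0 -5.25 0 0 0" --pt "-0.18 0 0 -5.25 0 0 0" --pt "-0.18 0 0 0 0 0 0"

```text
time: 8.7
ee_pos: [0.4937, -0.0773, 0.3653]
tcp_rot: [179.6, -0.0, 78.5]
wrist_force: [0.3, -0.1, -0.5]
opening: 0.0503
```

>>> arm_command --pt "-0.18 4.0 1.04 0 0 0 0" --pt "-0.18 4.0 1.04 0 0 0 0" --pt "-0.18 4.0 1.04 0 0 0 0" --pt "-0.18 4.0 1.04 0 0 0 0" --pt "-0.18 4.0 1.04 0 0 0 0" --pt "-0.18 4.0 1.04 0 0 0 0" --pt "-0.18 0 0 0 0 0 0"

```text
time: 9.57
ee_pos: [0.6029, 0.148, 0.3583]
tcp_rot: [-179.8, 0.1, 78.7]
wrist_force: [-0.4, -1.1, -0.9]
opening: 0.0504
```

```bash
python3 - <<'E'
from h import *
T=cam('top');S=cam('side')
t=cv2.resize(T['color'][190:310,200:360,::-1],None,fx=3,fy=3,interpolation=cv2.INTER_CUBIC); s=cv2.resize(S['color'][170:340,270:420,::-1],None,fx=2.12,fy=2.12,interpolation=cv2.INTER_CUBIC)[:360]
cv2.imwrite('pics/c3.png',np.hstack([t,s]))
print(bot.get_obs()['ee_pos'],bot.get_obs()['opening'],bot.get_obs()['q'])
E
```

```text
[0.60197281 0.14586099 0.36010562] 0.05051784266775235 [1.36191025e+01 2.22683482e+01 4.58502551e+01 1.13693348e+02
 3.12147310e-03 1.15036259e+02]
```

View pics/c3.png

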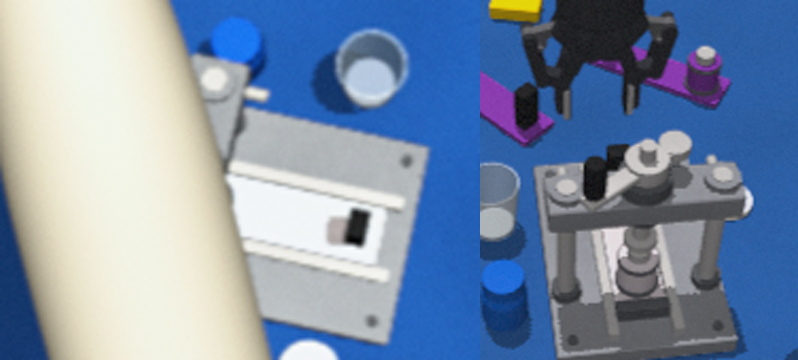

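Side crop: the gripper is straight above the knob, which is at (595,180). The carrier is in under the foot, against the stop. I go down and grip.

>>> arm_command --pt "-0.18 0 0 3.6 0 0 0" --pt "-0.18 0 0 3.6 0 0 0" --pt "-0.18 0 0 2.4 0 0 0" --pt "-0.18 0 0 1.2 0 0 0" --pt "-0.18 0 0 0 0 0 0"

```text
time: 10.3
ee_pos: [0.6015, 0.1453, 0.2534]
tcp_rot: [-180.0, 0.0, 78.5]
wrist_force: [-0.3, 0.1, -0.4]
opening: 0.0503
```

>>> arm_command --pt "1 0 0 0 0 0 0" --pt "1 0 0 0 0 0 0" --pt "1 0 0 0 0 0 0" --pt "1 0 0 0 0 0 0" --grip_force 50

```text
time: 10.8
ee_pos: [0.6017, 0.1461, 0.2549]
tcp_rot: [179.9, -0.0, 78.6]
wrist_force: [-6.4, -2.3, 6.7]
opening: 0.0234
```

```bash
python3 - <<'E'
from h import *
o=bot.get_obs();print(o['ee_pos'],o['tcp_rot'],o['wrist_force'],o['torque'],o['opening'])
# tool-axis chords for world circle, yaw 78.5
O=np.array([.532,.1145])
p=o['ee_pos'][:2]-O;print(np.hypot(*p),np.degrees(np.arctan2(p[1],p[0])))
E
```

```text
[0.60168078 0.14607052 0.2548811 ] [ 1.79938038e+02 -2.24580278e-02  7.85527912e+01] [-6.35107797 -2.26481087  6.67439505] [-0.27452106  0.91167646  0.00563192] 0.023429796893264757
0.07649908022188175 24.374026804551818
```

```bash
python3 - <<'E'
import numpy as np
th=24.0;R=7.5
for i in range(62):
    d=th-90-3; c=2*R*np.sin(np.radians(3))/3; a=np.radians(d-78.5)
    print(f"{th:.0f}: {c*np.cos(a):.2f},{-c*np.sin(a):.2f}",end=' | ' if i%6<5 else '\n'); th-=6
E
```

```text
24: -0.22,0.14 | 18: -0.23,0.12 | 12: -0.25,0.09 | 6: -0.25,0.07 | 0: -0.26,0.04 | -6: -0.26,0.01
-12: -0.26,-0.02 | -18: -0.26,-0.04 | -24: -0.25,-0.07 | -30: -0.24,-0.10 | -36: -0.23,-0.12 | -42: -0.22,-0.14
-48: -0.20,-0.17 | -54: -0.18,-0.19 | -60: -0.16,-0.20 | -66: -0.14,-0.22 | -72: -0.12,-0.23 | -78: -0.09,-0.25
-84: -0.07,-0.25 | -90: -0.04,-0.26 | -96: -0.01,-0.26 | -102: 0.02,-0.26 | -108: 0.04,-0.26 | -114: 0.07,-0.25
-120: 0.10,-0.24 | -126: 0.12,-0.23 | -132: 0.14,-0.22 | -138: 0.17,-0.20 | -144: 0.19,-0.18 | -150: 0.20,-0.16
-156: 0.22,-0.14 | -162: 0.23,-0.12 | -168: 0.25,-0.09 | -174: 0.25,-0.07 | -180: 0.26,-0.04 | -186: 0.26,-0.01
-192: 0.26,0.02 | -198: 0.26,0.04 | -204: 0.25,0.07 | -210: 0.24,0.10 | -216: 0.23,0.12 | -222: 0.22,0.14
-228: 0.20,0.17 | -234: 0.18,0.19 | -240: 0.16,0.20 | -246: 0.14,0.22 | -252: 0.12,0.23 | -258: 0.09,0.25
-264: 0.07,0.25 | -270: 0.04,0.26 | -276: 0.01,0.26 | -282: -0.02,0.26 | -288: -0.04,0.26 | -294: -0.07,0.25
-300: -0.10,0.24 | -306: -0.12,0.23 | -312: -0.14,0.22 | -318: -0.17,0.20 | -324: -0.19,0.18 | -330: -0.20,0.16
-336: -0.22,0.14 | -342: -0.23,0.12 |
```

Raise slightly to relax, then wind the first 18°.

>>> arm_command --pt "1 0 0 -0.2 0 0 0" --pt "1 -0.22 0.14 0 0 0 0" --pt "1 -0.22 0.14 0 0 0 0" --pt "1 -0.22 0.14 0 0 0 0" --pt "1 -0.23 0.12 0 0 0 0" --pt "1 -0.23 0.12 0 0 0 0" --pt "1 -0.23 0.12 0 0 0 0" --pt "1 -0.25 0.09 0 0 0 0" --pt "1 -0.25 0.09 0 0 0 0" --pt "1 -0.25 0.09 0 0 0 0"

```text
time: 12.05
ee_pos: [0.6071, 0.125, 0.255]
tcp_rot: [-179.8, -0.1, 78.6]
wrist_force: [-7.8, 7.7, -1.8]
opening: 0.0235
```

>>> arm_command --pt "1 -0.25 0.07 0 0 0 0" --pt "1 -0.25 0.07 0 0 0 0" --pt "1 -0.25 0.07 0 0 0 0"

```text
time: 12.42
ee_pos: [0.6076, 0.1174, 0.255]
tcp_rot: [-179.8, -0.1, 78.6]
wrist_force: [-8.9, 7.1, -1.0]
opening: 0.0237
```

>>> arm_command --pt "1 -0.26 0.04 0 0 0 0" --pt "1 -0.26 0.04 0 0 0 0" --pt "1 -0.26 0.04 0 0 0 0"

```text
time: 12.8
ee_pos: [0.6072, 0.1096, 0.255]
tcp_rot: [-179.8, -0.2, 78.6]
wrist_force: [-8.5, 8.7, -1.8]
opening: 0.0238
```

```bash
cat > f.py <<'E'
import numpy as np,sys
O=np.array([.532,.1145])
for l in sys.stdin:
    x,y,fx,fy=map(float,l.split()); p=np.array([x,y])-O; r=np.hypot(*p); e=p/r; t=np.array([e[1],-e[0]])
    print(f"th {np.degrees(np.arctan2(e[1],e[0])):.1f} r {r*1e3:.1f}  Ftan {-(t@[fx,fy]):.1f} Frad {e@[fx,fy]:.1f}")
E
python3 - <<'E'
from h import *
o=bot.get_obs();print(o['wrist_force'],o['torque'],o['ee_pos'],o['opening'])
E
```

```text
[-8.46668311  8.7139932  -1.75306895] [ 1.80707873  1.52772128 -0.02321553] [0.6071931  0.10964432 0.25499277] 0.023788259868736606
```

>>> arm_command --pt "1 -0.27 -0.04 0 0 0 0" --pt "1 -0.27 -0.04 0 0 0 0" --pt "1 -0.26 0.01 0 0 0 0" --pt "1 -0.26 -0.02 0 0 0 0" --pt "1 -0.26 -0.02 0 0 0 0" --pt "1 -0.26 -0.02 0 0 0 0"

```text
time: 13.55
ee_pos: [0.604, 0.0944, 0.255]
tcp_rot: [-179.9, -0.2, 78.6]
wrist_force: [-1.2, 8.9, -3.4]
opening: 0.0238
```

>>> arm_command --pt "1 -0.26 -0.04 0 0 0 0" --pt "1 -0.26 -0.04 0 0 0 0" --pt "1 -0.26 -0.04 0 0 0 0"

```text
time: 13.92
ee_pos: [0.6012, 0.0871, 0.255]
tcp_rot: [-179.9, -0.2, 78.6]
wrist_force: [-2.1, 9.8, -3.8]
opening: 0.0237
```

>>> arm_command --pt "1 -0.25 -0.07 0 0 0 0" --pt "1 -0.25 -0.07 0 0 0 0" --pt "1 -0.25 -0.07 0 0 0 0"

```text
time: 14.3
ee_pos: [0.5978, 0.0802, 0.255]
tcp_rot: [-180.0, -0.2, 78.6]
wrist_force: [-0.8, 11.0, -4.6]
opening: 0.0237
```

>>> arm_command --pt "1 -0.24 -0.1 0 0 0 0" --pt "1 -0.24 -0.1 0 0 0 0" --pt "1 -0.24 -0.1 0 0 0 0"

```text
time: 14.68
ee_pos: [0.5937, 0.0737, 0.255]
tcp_rot: [-180.0, -0.2, 78.6]
wrist_force: [-0.1, 9.9, -3.0]
opening: 0.0235
```

>>> arm_command --pt "1 -0.23 -0.12 0 0 0 0" --pt "1 -0.23 -0.12 0 0 0 0" --pt "1 -0.23 -0.12 0 0 0 0"

```text
time: 15.05
ee_pos: [0.5889, 0.0676, 0.255]
tcp_rot: [-180.0, -0.2, 78.6]
wrist_force: [1.4, 10.4, -3.1]
opening: 0.0236
```

>>> arm_command --pt "1 -0.22 -0.14 0 0 0 0" --pt "1 -0.22 -0.14 0 0 0 0" --pt "1 -0.22 -0.14 0 0 0 0"

```text
time: 15.42
ee_pos: [0.5835, 0.062, 0.255]
tcp_rot: [180.0, -0.2, 78.6]
wrist_force: [2.0, 10.0, -4.1]
opening: 0.0236
```

>>> arm_command --pt "1 -0.2 -0.17 0 0 0 0" --pt "1 -0.2 -0.17 0 0 0 0" --pt "1 -0.2 -0.17 0 0 0 0"

```text
time: 15.8
ee_pos: [0.5775, 0.0571, 0.255]
tcp_rot: [180.0, -0.2, 78.6]
wrist_force: [3.3, 9.7, -2.9]
opening: 0.0232
```

>>> arm_command --pt "1 -0.18 -0.19 0 0 0 0" --pt "1 -0.18 -0.19 0 0 0 0" --pt "1 -0.18 -0.19 0 0 0 0"

```text
time: 16.18
ee_pos: [0.5711, 0.0527, 0.255]
tcp_rot: [179.9, -0.2, 78.6]
wrist_force: [4.8, 9.2, -4.0]
opening: 0.0238
```

>>> arm_command --pt "1 -0.16 -0.2 0 0 0 0" --pt "1 -0.16 -0.2 0 0 0 0" --pt "1 -0.16 -0.2 0 0 0 0"

```text
time: 16.55
ee_pos: [0.5644, 0.0491, 0.2551]
tcp_rot: [179.9, -0.2, 78.6]
wrist_force: [5.3, 8.9, -4.3]
opening: 0.0231
```

>>> arm_command --pt "1 -0.14 -0.22 0 0 0 0" --pt "1 -0.14 -0.22 0 0 0 0" --pt "1 -0.14 -0.22 0 0 0 0"

```text
time: 16.92
ee_pos: [0.5572, 0.0462, 0.255]
tcp_rot: [179.9, -0.2, 78.6]
wrist_force: [5.9, 8.2, -4.8]
opening: 0.0234
```

>>> arm_command --pt "1 -0.12 -0.23 0 0 0 0" --pt "1 -0.12 -0.23 0 0 0 0" --pt "1 -0.12 -0.23 0 0 0 0"

```text
time: 17.3
ee_pos: [0.5499, 0.044, 0.255]
tcp_rot: [179.9, -0.2, 78.6]
wrist_force: [6.0, 8.5, -6.1]
opening: 0.0237
```

>>> arm_command --pt "1 -0.09 -0.25 0 0 0 0" --pt "1 -0.09 -0.25 0 0 0 0" --pt "1 -0.09 -0.25 0 0 0 0"

```text
time: 17.68
ee_pos: [0.5422, 0.0426, 0.2551]
tcp_rot: [179.9, -0.2, 78.6]
wrist_force: [7.2, 7.0, -6.4]
opening: 0.0238
```

```bash
python3 - <<'E'
from h import *
T=cam('top');S=cam('side')
cv2.imwrite('pics/c4.png',cv2.resize(S['color'][180:340,280:410,::-1],None,fx=3.7,fy=3.7,interpolation=cv2.INTER_CUBIC))
print(bot.get_obs()['q'])
E
```

```text
[  4.42773416   4.53742878  12.26801969  97.5872308    0.12274948
 105.83096967]
```

View pics/c4.png

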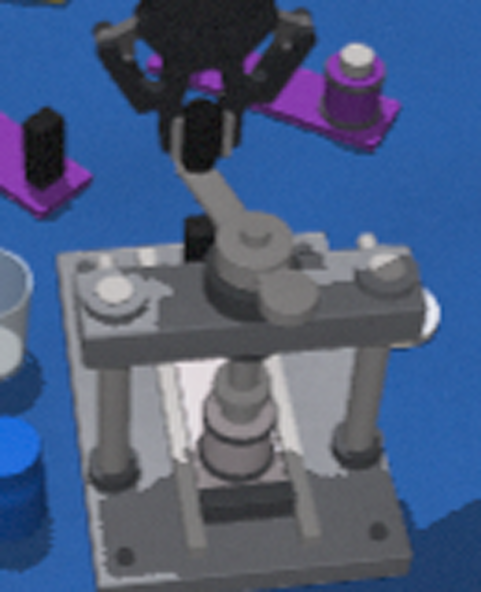

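Side crop: the foot, at (240,385), is a few mm above the cap, and the grip on the knob is sound. The tangential force is still about 8 N, which is friction only. I go on.

>>> arm_command --pt "1 -0.03 -0.25 0 0 0 0" --pt "1 -0.03 -0.25 0 0 0 0" --pt "1 -0.05 -0.25 0 0 0 0"

```text
time: 18.15
ee_pos: [0.5347, 0.0421, 0.255]
tcp_rot: [179.8, -0.1, 78.6]
wrist_force: [8.2, 1.6, -6.2]
opening: 0.0236
```

>>> arm_command --pt "1 -0.04 -0.26 0 0 0 0" --pt "1 -0.04 -0.26 0 0 0 0" --pt "1 -0.04 -0.26 0 0 0 0"

```text
time: 18.52
ee_pos: [0.5268, 0.0423, 0.255]
tcp_rot: [179.8, -0.0, 78.5]
wrist_force: [8.8, 0.5, -6.3]
opening: 0.0239
```

>>> arm_command --pt "1 -0.01 -0.26 0 0 0 0" --pt "1 -0.01 -0.26 0 0 0 0" --pt "1 -0.01 -0.26 0 0 0 0"

```text
time: 18.9
ee_pos: [0.5191, 0.0433, 0.2551]
tcp_rot: [179.8, -0.0, 78.5]
wrist_force: [8.3, -0.9, -5.8]
opening: 0.0232
```

>>> arm_command --pt "1 0.02 -0.26 0 0 0 0" --pt "1 0.02 -0.26 0 0 0 0" --pt "1 0.02 -0.26 0 0 0 0"

```text
time: 19.27
ee_pos: [0.5115, 0.0451, 0.2551]
tcp_rot: [179.8, 0.0, 78.5]
wrist_force: [8.3, -3.2, -5.9]
opening: 0.0232
```

>>> arm_command --pt "1 0.04 -0.26 0 0 0 0" --pt "1 0.04 -0.26 0 0 0 0" --pt "1 0.04 -0.26 0 0 0 0"

```text
time: 19.65
ee_pos: [0.504, 0.0477, 0.2551]
tcp_rot: [179.8, 0.0, 78.5]
wrist_force: [8.2, -2.4, -6.6]
opening: 0.0235
```

>>> arm_command --pt "1 0.07 -0.25 0 0 0 0" --pt "1 0.07 -0.25 0 0 0 0" --pt "1 0.07 -0.25 0 0 0 0"

```text
time: 20.02
ee_pos: [0.497, 0.051, 0.2551]
tcp_rot: [179.8, 0.1, 78.5]
wrist_force: [7.3, -5.7, -6.9]
opening: 0.0232
```

>>> arm_command --pt "1 0.1 -0.24 0 0 0 0" --pt "1 0.1 -0.24 0 0 0 0" --pt "1 0.1 -0.24 0 0 0 0"

```text
time: 20.4
ee_pos: [0.4902, 0.0551, 0.2551]
tcp_rot: [179.9, 0.1, 78.5]
wrist_force: [5.5, -7.0, -6.2]
opening: 0.0237
```

>>> arm_command --pt "1 0.12 -0.23 0 0 0 0" --pt "1 0.12 -0.23 0 0 0 0" --pt "1 0.12 -0.23 0 0 0 0"

```text
time: 20.78
ee_pos: [0.4846, 0.0594, 0.2551]
tcp_rot: [179.8, 0.2, 78.5]
wrist_force: [7.8, -11.5, -5.5]
opening: 0.0232
```

>>> arm_command --pt "1 0.14 -0.22 0 0 0 0" --pt "1 0.14 -0.22 0 0 0 0" --pt "1 0.14 -0.22 0 0 0 0"

```text
time: 21.15
ee_pos: [0.4788, 0.0647, 0.2551]
tcp_rot: [179.8, 0.2, 78.5]
wrist_force: [6.5, -11.7, -5.5]
opening: 0.0233
```

>>> arm_command --pt "1 0.17 -0.2 0 0 0 0" --pt "1 0.17 -0.2 0 0 0 0" --pt "1 0.17 -0.2 0 0 0 0"

```text
time: 21.52
ee_pos: [0.4736, 0.0707, 0.255]
tcp_rot: [179.8, 0.2, 78.5]
wrist_force: [5.5, -13.6, -5.6]
opening: 0.0235
```

>>> arm_command --pt "1 0.19 -0.18 0 0 0 0" --pt "1 0.19 -0.18 0 0 0 0" --pt "1 0.19 -0.18 0 0 0 0"

```text
time: 21.9
ee_pos: [0.469, 0.0772, 0.2551]
tcp_rot: [179.9, 0.3, 78.4]
wrist_force: [3.0, -15.4, -5.2]
opening: 0.0233
```

>>> arm_command --pt "1 0.2 -0.16 0 0 0 0" --pt "1 0.2 -0.16 0 0 0 0" --pt "1 0.2 -0.16 0 0 0 0"

```text
time: 22.28
ee_pos: [0.4652, 0.084, 0.2551]
tcp_rot: [179.9, 0.3, 78.4]
wrist_force: [1.0, -15.6, -3.7]
opening: 0.0238
```

```bash
python3 - <<'E'
from h import *
S=cam('side')
cv2.imwrite('pics/c5.png',cv2.resize(S['color'][255:335,300:390,::-1],None,fx=6,fy=6,interpolation=cv2.INTER_CUBIC))
E
```

```text
(no output)
```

View pics/c5.png

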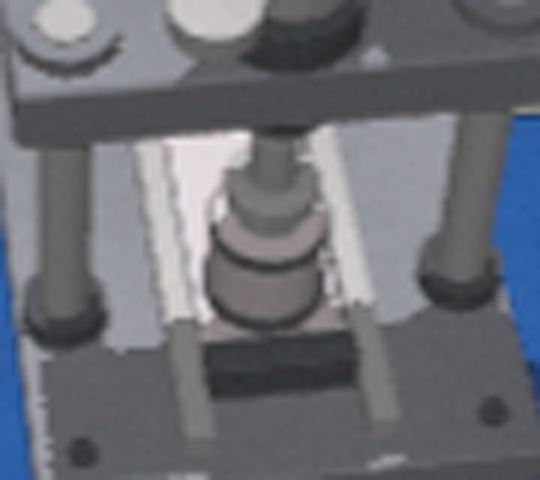

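```bash
cat > d.txt <<'E'
.6071 .125 -7.8 7.7
.6076 .1174 -8.9 7.1
.6072 .1096 -8.5 8.7
.6040 .0944 -1.2 8.9
.6012 .0871 -2.1 9.8
.5978 .0802 -.8 11
.5937 .0737 -.1 9.9
.5889 .0676 1.4 10.4
.5835 .0620 2 10
.5775 .0571 3.3 9.7
.5711 .0527 4.8 9.2
.5644 .0491 5.3 8.9
.5572 .0462 5.9 8.2
.5499 .0440 6 8.5
.5422 .0426 7.2 7
.5347 .0421 8.2 1.6
.5268 .0423 8.8 .5
.5191 .0433 8.3 -.9
.5115 .0451 8.3 -3.2
.5040 .0477 8.2 -2.4
.4970 .0510 7.3 -5.7
.4902 .0551 5.5 -7
.4846 .0594 7.8 -11.5
.4788 .0647 6.5 -11.7
.4736 .0707 5.5 -13.6
.4690 .0772 3 -15.4
.4652 .0840 1 -15.6
E
cat > g.py <<'E'
import numpy as np
D=np.loadtxt('d.txt');P=D[:,:2]
s=np.linalg.lstsq(np.c_[2*P,np.ones(len(P))],(P**2).sum(1),rcond=None)[0];O=s[:2];print('O',O,'r',np.sqrt(s[2]+O@O))
for x,y,fx,fy in D:
    e=np.array([x,y])-O;e/=np.hypot(*e)
    print(f"th {np.degrees(np.arctan2(e[1],e[0])):.1f} Ft {-(e[1]*fx-e[0]*fy):.2f} Fr {e@[fx,fy]:.1f} | T {-.075*(e[1]*fx-e[0]*fy):.3f}")
E
python3 g.py
```

```text
O [0.53253296 0.11704439] r 0.0749952645792179
th 6.1 Ft 8.48 Fr -6.9 | T 0.636
th 0.3 Ft 7.14 Fr -8.9 | T 0.536
th -5.7 Ft 7.81 Fr -9.3 | T 0.586
th -17.6 Ft 8.12 Fr -3.8 | T 0.609
th -23.6 Ft 8.14 Fr -5.8 | T 0.611
th -29.4 Ft 9.19 Fr -6.1 | T 0.689
th -35.3 Ft 8.02 Fr -5.8 | T 0.601
th -41.3 Ft 8.74 Fr -5.8 | T 0.656
th -47.2 Ft 8.26 Fr -6.0 | T 0.620
th -53.1 Ft 8.46 Fr -5.8 | T 0.635
th -59.1 Ft 8.85 Fr -5.4 | T 0.664
th -64.9 Ft 8.58 Fr -5.8 | T 0.643
th -70.8 Ft 8.27 Fr -5.8 | T 0.620
th -76.6 Ft 7.80 Fr -6.9 | T 0.585
th -82.6 Ft 8.04 Fr -6.0 | T 0.603
th -88.3 Ft 8.24 Fr -1.4 | T 0.618
th -94.4 Ft 8.74 Fr -1.2 | T 0.655
th -100.3 Ft 8.33 Fr -0.6 | T 0.625
th -106.3 Ft 8.86 Fr 0.7 | T 0.665
th -112.4 Ft 8.50 Fr -0.9 | T 0.637
th -118.3 Ft 9.13 Fr 1.6 | T 0.685
th -124.3 Ft 8.49 Fr 2.7 | T 0.637
th -129.7 Ft 13.35 Fr 3.9 | T 1.001
th -135.7 Ft 12.92 Fr 3.5 | T 0.969
th -141.8 Ft 14.09 Fr 4.1 | T 1.057
th -147.9 Ft 14.64 Fr 5.6 | T 1.098
th -153.9 Ft 14.45 Fr 6.0 | T 1.083
```

Fitted from the winding data, the centre is at (0.5325, 0.1170) with radius 75.0 mm. The torque steps from 0.64 to about 1.0 N m between th −124.3° and −129.7°. I take contact as about −127°, which makes the target about −217°.

>>> arm_command --pt "1 0.26 -0.2 0 0 0 0" --pt "1 0.26 -0.2 0 0 0 0" --pt "1 0.22 -0.14 0 0 0 0" --pt "1 0.23 -0.12 0 0 0 0" --pt "1 0.23 -0.12 0 0 0 0" --pt "1 0.23 -0.12 0 0 0 0" --pt "1 0.25 -0.09 0 0 0 0" --pt "1 0.25 -0.09 0 0 0 0" --pt "1 0.25 -0.09 0 0 0 0"

```text
time: 23.45
ee_pos: [0.458, 0.1078, 0.255]
tcp_rot: [179.9, 0.3, 78.5]
wrist_force: [1.0, -14.1, -4.9]
opening: 0.0237
```

>>> arm_command --pt "1 0.25 -0.07 0 0 0 0" --pt "1 0.25 -0.07 0 0 0 0" --pt "1 0.25 -0.07 0 0 0 0" --pt "1 0.26 -0.04 0 0 0 0" --pt "1 0.26 -0.04 0 0 0 0" --pt "1 0.26 -0.04 0 0 0 0" --pt "1 0.26 -0.01 0 0 0 0" --pt "1 0.26 -0.01 0 0 0 0" --pt "1 0.26 -0.01 0 0 0 0"

```text
time: 24.58
ee_pos: [0.4587, 0.1311, 0.255]
tcp_rot: [180.0, 0.3, 78.5]
wrist_force: [-0.9, -14.0, -4.2]
opening: 0.0237
```

>>> arm_command --pt "1 0.26 0.02 0 0 0 0" --pt "1 0.26 0.02 0 0 0 0" --pt "1 0.26 0.02 0 0 0 0" --pt "1 0.26 0.04 0 0 0 0" --pt "1 0.26 0.04 0 0 0 0" --pt "1 0.26 0.04 0 0 0 0"

```text
time: 25.32
ee_pos: [0.4632, 0.146, 0.255]
tcp_rot: [-180.0, 0.3, 78.5]
wrist_force: [-4.2, -15.8, -2.9]
opening: 0.0237
```

```bash
python3 - <<'E'
from h import *
o=bot.get_obs();f=o['wrist_force'];p=o['ee_pos'][:2]-[.53253,.11704];r=np.hypot(*p);e=p/r
print(np.degrees(np.arctan2(e[1],e[0]))%360-360,r,-(e[1]*f[0]-e[0]*f[1])*.075,e@f[:2],f,o['q'])
E
```

```text
-202.68760478229723 0.07517188073360051 1.2123347544419916 -2.1933728688629985 [ -4.21108477 -15.7596804   -2.85327559] [ 17.64836003  -3.07356221   4.57218652  97.80728382  -0.2536122
 119.18612024]
```

>>> arm_command --pt "1 0.25 0.07 0 0 0 0" --pt "1 0.25 0.07 0 0 0 0" --pt "1 0.25 0.07 0 0 0 0" --pt "1 0.24 0.1 0 0 0 0" --pt "1 0.24 0.1 0 0 0 0" --pt "1 0.2 0.08 0 0 0 0" --pt "1 0 0 0 0 0 0"

```text
time: 26.2
ee_pos: [0.4704, 0.1594, 0.255]
tcp_rot: [-179.9, 0.3, 78.5]
wrist_force: [-7.1, -11.4, -1.7]
opening: 0.0231
```

```bash
python3 - <<'E'
from h import *
o=bot.get_obs();f=o['wrist_force'];p=o['ee_pos'][:2]-[.53253,.11704];r=np.hypot(*p);e=p/r
print(np.degrees(np.arctan2(e[1],e[0]))%360-360,r,-(e[1]*f[0]-e[0]*f[1])*.075,e@f[:2],f)
E
```

```text
-214.2833454864411 0.07517788712539503 1.0091976728941918 -0.5536713168944764 [ -7.12207996 -11.43003193  -1.73924628]
```

>>> arm_command --pt "1 0.2 0.1 0 0 0 0" --pt "1 0.14 0.08 0 0 0 0" --pt "1 0 0 0 0 0 0"

```text
time: 26.58
ee_pos: [0.4726, 0.1624, 0.255]
tcp_rot: [-179.9, 0.3, 78.5]
wrist_force: [-8.3, -10.9, -1.2]
opening: 0.0238
```

```bash
python3 - <<'E'
from h import *
o=bot.get_obs();f=o['wrist_force'];p=o['ee_pos'][:2]-[.53253,.11704];r=np.hypot(*p);e=p/r
print(np.degrees(np.arctan2(e[1],e[0]))%360-360,r,-(e[1]*f[0]-e[0]*f[1])*.075,e@f[:2],f)
E
```

```text
-217.14900851119214 0.07518248611354751 1.0280666253074855 0.021463970519082408 [ -8.29496347 -10.91288715  -1.21351731]
```

>>> arm_command --pt "1 -0.1 -0.06 0 0 0 0" --pt "1 -0.08 -0.04 0 0 0 0"

```text
time: 26.82
ee_pos: [0.4725, 0.1622, 0.255]
tcp_rot: [180.0, 0.1, 78.5]
wrist_force: [0.1, -2.1, -4.5]
opening: 0.0233
```

>>> arm_command --pt "-0.18 0 0 0 0 0 0" --pt "-0.18 0 0 0 0 0 0" --pt "-0.18 0 0 0 0 0 0" --pt "-0.18 0 0 0 0 0 0" --pt "-0.18 0 0 0 0 0 0"

```text
time: 27.45
ee_pos: [0.4723, 0.1627, 0.2553]
tcp_rot: [180.0, -0.0, 78.5]
wrist_force: [-0.8, -0.4, -0.4]
opening: 0.0504
```

Lift, then swing back clear of the top view for a last check.

>>> arm_command --pt "-0.18 0 0 -2 0 0 0" --pt "-0.18 0 0 -4 0 0 0" --pt "-0.18 0 0 -5 0 0 0" --pt "-0.18 0 0 -3 0 0 0" --pt "-0.18 -4 -2 0 0 0 0" --pt "-0.18 -5 -2 0 0 0 0" --pt "-0.18 -5 -1 0 0 0 0" --pt "-0.18 -5 0 0 0 0 0" --pt "-0.18 -5 0 0 0 0 0" --pt "-0.18 -5 0 0 0 0 0"

```text
time: 28.7
ee_pos: [0.3651, -0.113, 0.3955]
tcp_rot: [179.9, 0.0, 78.6]
wrist_force: [0.9, -0.3, -0.4]
opening: 0.0506
```

>>> arm_command --pt "-0.18 -5 0 0 0 0 0" --pt "-0.18 -5 0 0 0 0 0" --pt "-0.18 -3 0 0 0 0 0" --pt "-0.18 0 0 0 0 0 0"

```text
time: 29.2
ee_pos: [0.3395, -0.2406, 0.3949]
tcp_rot: [-180.0, -0.0, 78.4]
wrist_force: [-0.2, 0.6, 0.6]
opening: 0.0503
```

```bash
python3 - <<'E'
from h import *
T=cam('top');S=cam('side')
t=cv2.resize(T['color'][180:330,140:440,::-1],(800,400),interpolation=cv2.INTER_CUBIC)
s=cv2.resize(S['color'][210:345,280:410,::-1],(385,400),interpolation=cv2.INTER_CUBIC)
cv2.imwrite('pics/c6.png',np.hstack([cv2.resize(t[:, :],(540,270)),cv2.resize(s,(260,270))]))
for c,(x0,y0,x1,y1) in((T,(235,200,345,290)),(S,(290,215,390,280))):
    m=(c['color'][y0:y1,x0:x1].max(2)<50).astype(np.uint8);n,l,st,ce=cv2.connectedComponentsWithStats(m)
    print([(ce[i]+[x0,y0],st[i,4]) for i in range(1,n) if st[i,4]>30])
for a in(-214,-217,-220):
    p=[.53253+.075*np.cos(np.radians(a)),.11704+.075*np.sin(np.radians(a)),.267];print(a,proj(T,p),proj(S,p))
O=np.array([.5325,.117]);u=np.array([.1994,.9799])
pp=np.r_[O-.155*u,.068];print('post home',proj(T,pp),proj(S,pp))
E
```

```text
[(array([242.41428571, 264.8       ]), np.int32(70)), (array([318.56521739, 265.67391304]), np.int32(46))]
[(array([292.83495146, 221.91262136]), np.int32(103)), (array([382.44736842, 245.49473684]), np.int32(190))]
-214 [243.34540204 266.03953267] [382.57174681 244.70205778]
-217 [242.13004591 265.12539287] [382.21465355 245.95745198]
-220 [240.96721454 264.1488827 ] [381.76263875 247.19657254]
post home [318.05104131 265.76267618] [334.61661824 248.3496845 ]
```

View pics/c6.png

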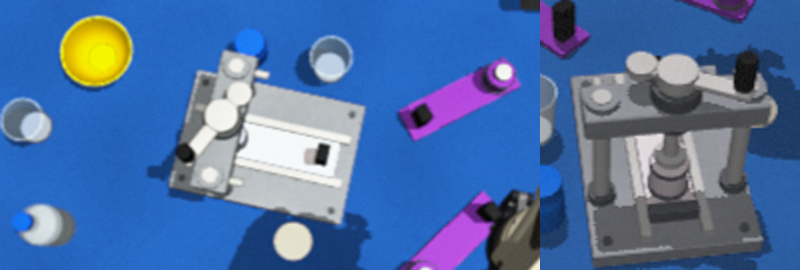

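The last picture shows the knob at top (242.4,264.8), which agrees with −217°, and the post at (318.6,265.7), its home position. The foot is on the cap and the bystanders I can see stand where they were. I hand it in.

```bash
python3 -c "
from h import *
print(bot.job_done())"
```

```text
the job is handed in; nothing more can be done
None
```

The job is done and handed in after about 29 s of robot time. The carrier is home against the stop, the foot is wound a quarter turn past contact, and the arm let go and is clear.

- **Carrier:** I pushed it home by its post. It stopped where predicted, and the push reached about 15 N against the 45 N limit. In the last picture the post is within 1 pixel of its home position.
- **Crank:** I wound it clockwise by the knob. The torque stepped from about 0.64 to 1.0 N m between −124.3° and −129.7°, so I took contact as −127°, good to about 3°. I wound on to −217.1°, eased off the load and let go. Both cameras then put the knob at about −216° to −217°.
- **Surroundings:** In the last crop the bystanders and purple look-alikes in view stand as before. The eraser was outside that crop, but the arm never went near it.
- **Disagreement:** My first image estimate of the screw's axis was 2.5 mm off. This put up to 9 N of sideways load on the knob until I corrected it from the winding data (fitted radius 75.0 mm).

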